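# Set the board holder to its gauge mark with the knurled wheel

## Task

Set the board holder for the next batch of boards: with a fingertip on top of its knurled wheel, roll the wheel until the moving jaw has closed the gap as far as the gauge mark, so that the jaw's pointer stands opposite the point of the gauge, then take the hand away. Move the jaw by the wheel alone, pressing gently: the jaw and the gauge are not to be touched, nothing needs to be grasped, and the things lying around stay where they are.

Things in the scene. Friction and masses are not known exactly. Their poses are not given: they have to be found in the camera images.
- holder: Board holder fixed to the table: aluminium base 88 x 176 x 12 mm (x -53 to +35 mm, y +-88 mm about the origin, which lies at table height). Its own +y is the closing direction, from the grey wheel housing (y -84 to -14 mm, 42 mm wide, walls up to z 46 mm) past the moving jaw to the fixed jaw (top at z 42 mm, inner face at y +72 mm). A rail with ticks on its -x side carries the gauge.
- wheel: Knurled steel wheel, diameter 60 mm, 22 mm wide, upright; axle level and solid, along holder x. Origin at its centre: holder x 0, y -49, z 37 mm. Rolling its top towards holder +y (towards the jaws) closes the gap, rolling back opens it: 3.75 mm of travel at the rim moves the jaw 1 mm. It stays where it is left; about 2 N at the rim turns it, so a press of 5 to 20 N is plenty.
- wheel_top (a point): Topmost point of the wheel's rim, 67 mm above the table, 21 mm above the housing walls; it belongs to the holder and does not turn with the wheel.
- jaw: Moving jaw: dark steel bar 56 mm (holder x) x 16 mm (holder y), top at z 40 mm, sliding along holder y, driven by the wheel alone; origin at its middle, underneath. At the start it stands next to the wheel housing, 10 to 24 mm short of the mark; it can run 36 mm, beyond the mark. Not to be touched.
- jaw_pointer (a point): Tip of the small steel pointer on top of the jaw's -x end, pointing to holder -x, 43.5 mm above the table.
- gauge: Gauge: small brass block 12 x 12 mm on the rail, fixed, top at 46 mm above the table; a brass point 11 mm wide on it points to holder +x, at the jaw's pointer. Its axes are parallel to the holder's. Not to be touched.
- gauge_mark (a point): Tip of the gauge's point, 46 mm above the table: the mark. The jaw is set when the jaw's pointer has the same holder y as this point; the two tips then face each other about 1.3 mm apart along holder x. Axes as the holder's.
- board_a: Loose circuit board 34 x 75 x 16 mm to the left of the holder; bystander, origin at the middle of its underside.
- board_b: Loose circuit board 34 x 75 x 16 mm to the right of the holder; bystander, origin at the middle of its underside.
- flux_bottle: Small white dropper bottle, diameter 32 mm, 81 mm tall, standing behind the holder; bystander, origin at the middle of its underside.
- solder_reel: Reel, diameter 54 mm, 47 mm tall, standing to the right of the holder; bystander, origin at the middle of its underside.
- screw_tin: Round open tin of screws, diameter 70 mm, 27 mm tall, behind the holder; bystander, origin at the middle of its underside.
- tweezers: Steel tweezers 122 mm long, 9 mm high, lying on the table to the right; bystander, origin at the middle of its underside.

How it is judged:
By the outcome, as a careful person would: the job done as asked, in the order asked, and still so for the second after the job is handed in, with the robot touching nothing.
It also fails if it takes over 51 s, if anything falls off the work surface, if the arm or the gripper's body presses on something with over 40 N, if the wrist force passes 120 N, or if a joint passes its speed limit or range.

## Robot

A 6-joint arm with a two-finger parallel gripper is mounted at the origin on a cart in front of the work surface, level with it; the furniture and walls round the work are solid. World frame = base frame: x ahead of the robot, y to its left, z up, the work surface at z = 0. Lengths are in m, angles in rad, forces in N, time in s.
With the tool pointing down it reaches from about 0.375 to 0.975 m from the base axis. Payload 3.8 kg.
Tool frame: the origin (TCP) lies on the mounting face of the last link; the fingertips stand 173 mm ahead of it and the grasp point (between the pads) lies 155 mm ahead of it; z points along the fingers, y is the line along which they close (so a half turn about z gives the same grasp; the last joint's range is limited). The gripper opens to 85 mm and grips with 20 to 120 N. Pads are 22 mm wide; open, the fingers measure 114 mm over their backs; the gripper's body (76 mm by 85 mm) begins 54 mm behind the grasp point. The pads swing forward as they close: fully open they stand 13 mm farther back than shut.
Start: joints at [1.291, 0.264, 1.604, -0, 1.274, -0.037], TCP at [0.162, 0.655, 0.405] pointing down, gripper open.
Joint ranges: [-2.63, 2.63], [-0.94, 2.18], [0.31, 2.57], [-1.31, 4.45], [0, 2.66], [-2.55, 2.55]. Speed limits (rad/s): [2.57, 2.57, 3.14, 3.14, 3.14, 3.14].

## Interface

Orientations are given as a rotation vector (axis times angle).
In Python, from workcell import bot gives the robot as it stands.
- The arm moves only by the tool drive_tool, never from a script. Its argument "increments" is a list of rows, each an object with "delta_pos": the shift along the tool's x, y, z in mm, a list of three; "turn": the turn about the tool's z in rad; "jaw": the opening, from -1 (shut) to 1 (fully open). A call has 1 to 8 rows; each row shifts and turns the commanded pose from where the row before left it, along the tool's axes as they then stand; what a row does not reach is not made up. A row lasts 1/12 s, in which the tool goes at most 41.7 mm and 7.16 degrees, less where a joint would pass 70% of its speed; a pose out of reach is approached as far as the arm can. A call is refused whole if a number of a shift passes 41.7 or a number of a turn 0.125, either way. A call with a gripper value outside its range is refused whole. The fingers move at their own pace and stop on an object; "grip_force" is the grip in N (left out, the last holds). Time passes only in rows, so rows that do not move let the fingers close. It gives the time, the measured TCP pose, the force, the opening and the grip force at its end, in the units of the state.
- bot.read_state(): the state, without advancing time (a new reading comes with each control period).
- bot.read_camera(name): name is "side" or "top"; returns a dict with "pixels" (400x640x3 uint8, red, green, blue), "fovy" (degrees; the focal length in pixels is half the picture's height over the tangent of half this angle, whatever the lens; pixels are square), "cx", "cy" (the principal point, pixels), "camera_from_world" (4x4, takes a point from world to camera coordinates). Camera axes: x right, y down, z forward; pixel columns grow to the right and rows downward; lengths in m; the calibration is good to about 2 mm. A picture is of the moment at which its call begins. There is no depth.
- bot.finish_job(): hands the job in; it is judged then, once.
The state is a dict: "time": time; "q": joint angles; "joint_vel": joint speeds; "joint_torque": joint torques, N m; "tool_pos": TCP position; "tcp_rot": TCP orientation; "wrist_force": force on the tool from outside, world axes, zero at the start; "torque": the same for the moment, N m; "width": opening from 0.0 (shut) to 1.0 (fully open); "grip_force": force on a finger pad.
Only numpy, scipy, OpenCV 4.12 (cv2) and the standard library are available. Lean on these libraries where they do the work, as an engineer would, in place of code of your own. Each camera call takes 0.05 s, during which the arm holds its last target. There are 200 camera calls.

## Working session

There is one attempt and no reset: what is moved stays moved. The work goes in short steps, Python scripts to look and compute and a tool call to move; the robot and the scene stay as the last step left them, time stands still between calls to the robot, and variables do not carry over. Pictures are saved under pics/ and viewed, at most 10 in all, crops included, and the job is handed in when it is done.

Besides the shell and the picture viewer there is one more tool, called as name(argument=value, ...), one argument or row to a line, values as JSON. drive_tool: Moves the arm, as the interface text tells. Its arguments: {"type":"object","properties":{"increments":{"type":"array"},"grip_force":{"type":"number"}},"required":["increments"]}

```bash
mkdir -p pics; ls; python3 - <<'E'
from workcell import bot
import cv2,numpy as np,pickle
for n in("side","top"):
    c=bot.read_camera(n); cv2.imwrite(f"pics/{n}0.png",c["pixels"][:,:,::-1]); pickle.dump(c,open(f"{n}0.pkl","wb"))
    T=c["camera_from_world"]; print(n,c["fovy"],c["cx"],c["cy"],(-T[:3,:3].T@T[:3,3]).round(3),T[:3,:3].round(2).tolist())
s=bot.read_state();print(s)
E
```

```text
pics
side 46.45553295886366 313.6464001822872 196.3794537869414 [ 1.281 -0.759  0.85 ] [[0.71, 0.71, -0.0], [0.44, -0.45, -0.78], [-0.55, 0.55, -0.63]]
top 46.45269012732848 320.91463808242605 195.6452881406304 [ 0.423 -0.043  1.388] [[-0.01, -1.0, 0.01], [-0.99, 0.01, -0.13], [0.13, -0.01, -0.99]]
{'time': 0.1, 'q': array([ 1.29112070e+00,  2.64700153e-01,  1.60526004e+00, -4.43745081e-05,
        1.27370256e+00, -3.69110136e-02]), 'joint_vel': array([ 1.15753012e-03, -5.70662968e-04, -3.49330671e-03,  3.97984607e-05,
        3.70847224e-04,  5.25431861e-04]), 'joint_torque': array([-1.21491860e-05, -5.16703963e+01, -3.68589807e+01, -3.39767519e-05,
        6.18925624e-03, -3.18510240e-05]), 'tool_pos': array([0.16219089, 0.65490156, 0.4034589 ]), 'tcp_rot': array([-0.38034308, -3.11819597,  0.00322126]), 'wrist_force': array([ 0.18770304, -0.37212974, -0.54494541]), 'torque': array([ 0.0247391 , -0.0083934 ,  0.01698809]), 'grip_force': 0.0, 'width': 0.9988004763942135}
```

View pics/top0.png

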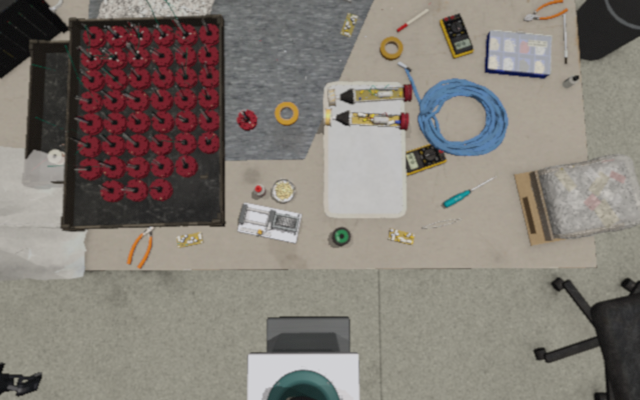

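View pics/side0.png

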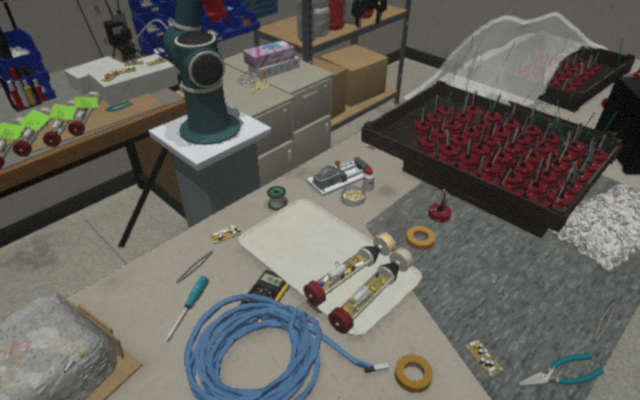

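The top view shows the holder at about (269,223) with the reel at (341,236), the bottle at (259,190) and the tin at (283,190). In the side view the holder is at about (340,177). I'll enlarge both.

```bash
python3 - <<'E'
import cv2
t=cv2.imread("pics/top0.png")[172:252,220:310]; s=cv2.imread("pics/side0.png")[150:215,295:385]
t=cv2.resize(t,(630,560),interpolation=cv2.INTER_CUBIC);s=cv2.resize(s,(720,520),interpolation=cv2.INTER_CUBIC)
cv2.imwrite("pics/t1.png",t);cv2.imwrite("pics/s1.png",s)
E
```

```text
(no output)
```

View pics/t1.png

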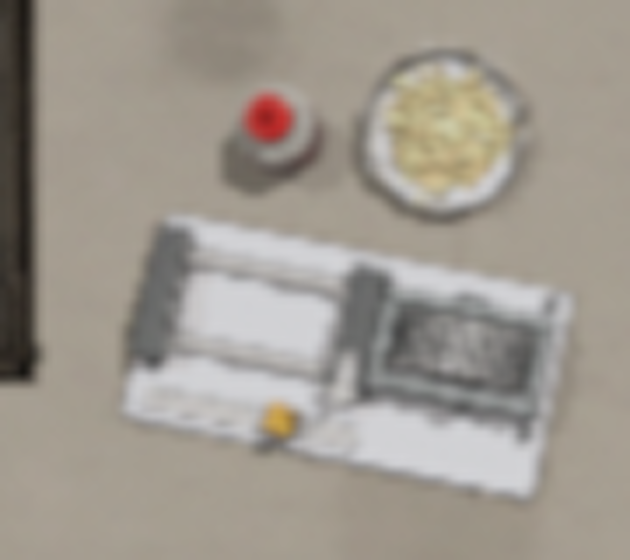

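View pics/s1.png

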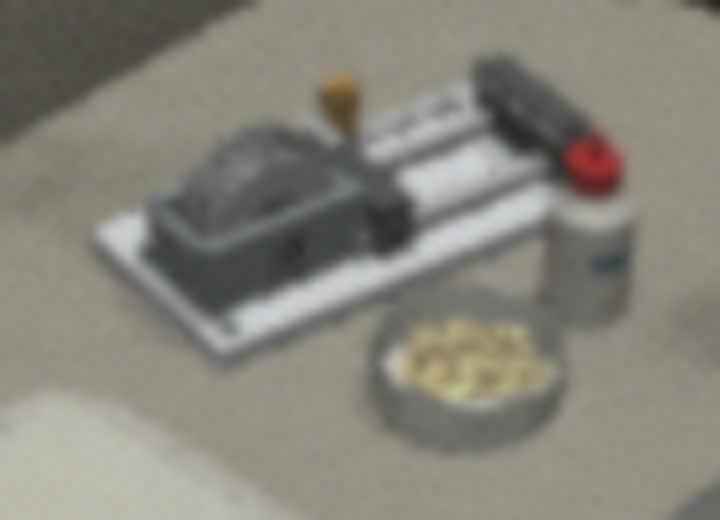

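The top crop (7x, offset 220,172) shows the base corners at (165,215), (570,290), (535,495) and (125,415), so holder +y points left and slightly away from the robot. The wheel is at about (465,345), the jaw at (365,310), the pointer end near (343,380) and the brass gauge at (280,420). The side crop shows the wheel rising above its housing, with the brass at (342,100). Next I'll work out the pose.

```bash
cat > h.py <<'E'
import cv2,numpy as np
from workcell import bot
def grab(n,k=6):
    cs=[bot.read_camera(n) for _ in range(k)]; c=cs[0]; c["img"]=np.mean([x["pixels"] for x in cs],0).astype(np.float32); return c
def K(c):
    f=c["img"].shape[0]/2/np.tan(np.radians(c["fovy"]/2)); return np.array([[f,0,c["cx"]],[0,f,c["cy"]],[0,0,1]])
def ray(c,p):
    T=c["camera_from_world"];R=T[:3,:3]; return -R.T@T[:3,3], R.T@np.linalg.inv(K(c))@[p[0],p[1],1]
def onz(c,p,z):
    o,d=ray(c,p); return o+d*(z-o[2])/d[2]
def proj(c,X):
    T=c["camera_from_world"]; u=K(c)@(T[:3,:3]@X+T[:3,3]); return u[:2]/u[2]
def tri(c1,p1,c2,p2):
    o1,d1=ray(c1,p1);o2,d2=ray(c2,p2); s=np.linalg.lstsq(np.c_[d1,-d2],o2-o1,rcond=None)[0]
    a,b=o1+s[0]*d1,o2+s[1]*d2; return (a+b)/2,np.linalg.norm(a-b)
def brass(c,box):
    x0,y0,x1,y1=box; h=cv2.cvtColor((c["img"][y0:y1,x0:x1]/255),cv2.COLOR_RGB2HSV)
    w=((h[...,0]>22)&(h[...,0]<50))*np.clip(h[...,1]-.35,0,1); ys,xs=np.mgrid[y0:y1,x0:x1]
    return np.array([(xs*w).sum(),(ys*w).sum()])/w.sum(),(w>0).sum()
def rect(c,o,th,z,s=4):  # holder plane at height z, s px/mm; col = y+100 mm, row = 60-x mm
    H=[];q=[(-55,-90),(-55,90),(40,90),(40,-90)]
    R=np.array([[np.cos(th),-np.sin(th)],[np.sin(th),np.cos(th)]])
    src=[proj(c,np.r_[o+R@np.array(p)/1000,z]) for p in q]; dst=[((100+p[1])*s,(60-p[0])*s) for p in q]
    return cv2.warpPerspective(c["img"],cv2.getPerspectiveTransform(np.float32(src),np.float32(dst)),(200*s,125*s),flags=cv2.INTER_CUBIC)
E
python3 - <<'E'
from h import *; import pickle
t=grab("top");s=grab("side");pickle.dump((t,s),open("c0.pkl","wb"))
x0,y0=225,195; g=t["img"][y0:250,x0:310]; h=cv2.cvtColor(g/255,cv2.COLOR_RGB2HSV)
m=((h[...,1]<.1)&(h[...,2]>.68)).astype(np.uint8)
n,l,st,ce=cv2.connectedComponentsWithStats(m); print(st)
pts=np.argwhere((h[...,1]<.1)&(l>0)&np.isin(l,[i for i in range(1,n) if st[i,4]>40]))[:,::-1]+[x0,y0]
W=np.float32([onz(t,p,.012)[:2]*1000 for p in pts]); r=cv2.minAreaRect(W); print(r,cv2.boxPoints(r).round(1).tolist())
# side direction checks
print([onz(t,(220+a/7,172+b/7),.012).round(4).tolist() for a,b in((165,215),(570,290),(535,495),(125,415))])
bt,bs=brass(t,(252,225,268,240)),brass(s,(330,155,345,170)); print(bt,bs,tri(t,bt[0],s,bs[0]))
E
```

```text
[[   0    0   85   55 3706]
 [  49    0   19    6   39]
 [  20    8   54   14  233]
 [  21   16   22   14  215]
 [  74   19    3    4    7]
 [  13   28   60   20  466]
 [  42   29    3    5    9]]
((527.980712890625, 97.60404205322266), (176.02511596679688, 88.4449234008789), 78.39179229736328) [[467.0, 20.299999237060547], [553.5999755859375, 2.5], [589.0, 174.89999389648438], [502.3999938964844, 192.6999969482422]]
[[0.585, 0.1746, 0.012], [0.552, 0.0029, 0.012], [0.4657, 0.0176, 0.012], [0.5003, 0.1901, 0.012]]
(array([259.59654269, 231.75298243]), np.int64(14)) (array([337.1876729 , 161.88790246]), np.int64(18)) (array([0.49817799, 0.12415809, 0.03604256]), np.float64(0.0027130682671941907))
```

```bash
cat >> h.py <<'E'
O=np.array([.5368,.0958]);TH=-.2025
def profiles(t):
    a=rect(t,O,TH,.040); b=rect(t,O,TH,.046)
    g=a.mean(2); px=lambda y:int((100+y)*4)
    row=lambda x:int((60-x)*4)
    # jaw +y edge, away from pointer and rails
    out={}
    for nm,(xa,xb) in {"mid":(-8,8),"all":(-24,24)}.items():
        p=cv2.GaussianBlur(g[row(xb):row(xa)].mean(0)[None],(0,0),2)[0]; out[nm]=p
    return a,b,out
E
python3 - <<'E'
from h import *; import pickle
t,s=pickle.load(open("c0.pkl","rb"))
a,b,o=profiles(t)
cv2.imwrite("pics/r0.png",np.clip(a[:,:,::-1],0,255).astype(np.uint8))
for k in o: print(k,[(y,int(o[k][(100+y)*4])) for y in range(-24,84,2)])
# wheel top/side check: projected points
print(proj(t,np.r_[O+np.array([-.049*.2011,-.049*.9795]),.067]),proj(s,np.r_[O+np.array([-.049*.2011,-.049*.9795]),.067]))
E
```

```text
mid [(-24, 81), (-22, 79), (-20, 95), (-18, 121), (-16, 135), (-14, 129), (-12, 111), (-10, 102), (-8, 104), (-6, 106), (-4, 105), (-2, 104), (0, 107), (2, 121), (4, 144), (6, 170), (8, 191), (10, 202), (12, 207), (14, 208), (16, 209), (18, 209), (20, 208), (22, 208), (24, 207), (26, 207), (28, 206), (30, 206), (32, 207), (34, 208), (36, 208), (38, 209), (40, 209), (42, 209), (44, 209), (46, 209), (48, 208), (50, 208), (52, 208), (54, 209), (56, 208), (58, 206), (60, 203), (62, 200), (64, 195), (66, 182), (68, 159), (70, 133), (72, 119), (74, 111), (76, 108), (78, 106), (80, 105), (82, 103)]
all [(-24, 114), (-22, 113), (-20, 120), (-18, 132), (-16, 136), (-14, 125), (-12, 109), (-10, 105), (-8, 114), (-6, 123), (-4, 125), (-2, 122), (0, 118), (2, 125), (4, 142), (6, 162), (8, 178), (10, 188), (12, 193), (14, 193), (16, 193), (18, 193), (20, 193), (22, 193), (24, 193), (26, 193), (28, 192), (30, 191), (32, 191), (34, 192), (36, 194), (38, 195), (40, 196), (42, 195), (44, 194), (46, 193), (48, 192), (50, 193), (52, 195), (54, 196), (56, 195), (58, 192), (60, 189), (62, 186), (64, 181), (66, 170), (68, 152), (70, 130), (72, 116), (74, 109), (76, 106), (78, 106), (80, 105), (82, 103)]
[284.94985839 220.51884786] [326.47786946 167.79090109]
```

View pics/r0.png

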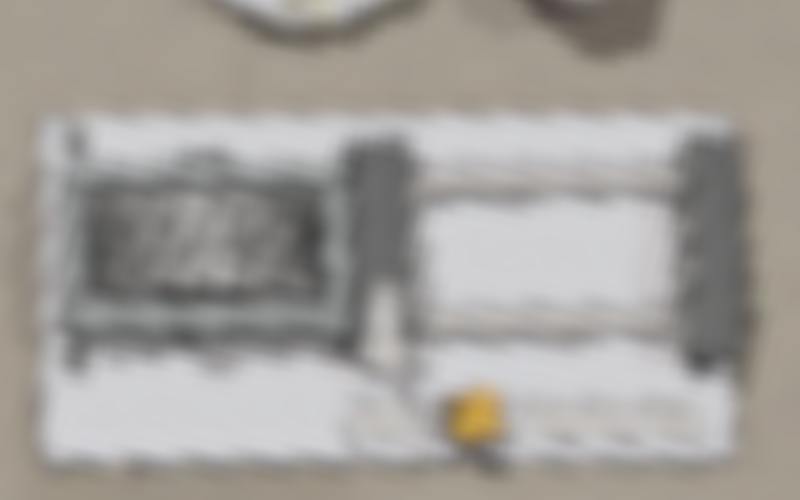

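The rectified view (4 px/mm, col = y+100) shows the jaw from about col 347 to 419, its pointer at col 385, the gauge at col 475 and the wheel centred near col 205, row 245. So the jaw needs about +22 mm. I'll refine the gauge and pointer y values and work out the tool move.

```bash
cat >> h.py <<'E'
def cross(y,p,lvl):
    i=np.flatnonzero((p[:-1]-lvl)*(p[1:]-lvl)<=0); return [round(float(y[k]+(lvl-p[k])/(p[k+1]-p[k])*(y[1]-y[0])),2) for k in i]
def measure(t):
    Y=np.arange(800)/4-100; r=lambda x:int((60-x)*4)
    a=rect(t,O,TH,.040);b=rect(t,O,TH,.046);c=rect(t,O,TH,.0435)
    sat=(b.max(2)-b.min(2))[r(-38):r(-48)].mean(0); m=(Y>0)&(Y<40); q=sat[m]
    print("brass",round(q.max()),cross(Y[m],q,(q.max()+np.median(q))/2))
    g=a.mean(2)[r(10):r(-6)].mean(0); m=(Y>-14)&(Y<45); print("jaw+y",cross(Y[m],g[m],156))
    for x0,x1 in((-14,-20),(-20,-26)):
        g=c.mean(2)[r(x0):r(x1)].mean(0); m=(Y>-14)&(Y<45); print("ptr",x0,[(float(y),int(v)) for y,v in zip(Y[m][::6],g[m][::6])])
E
python3 - <<'E'
from h import *; import pickle
t,s=pickle.load(open("c0.pkl","rb")); measure(t)
from scipy.spatial.transform import Rotation as R
st=bot.read_state();M=R.from_rotvec(st["tcp_rot"]).as_matrix();print(M.round(3),st["tool_pos"])
w=np.r_[O+np.array([-.2011,-.9795])*.049,.067];print("wheel top",w, "delta tool mm",(M.T@(w-st["tool_pos"])*1000).round(1))
y=M[:,1];yh=np.array([.2011,.9795,0]);print("turn needed",np.arctan2(M[:,0]@-yh,y@yh))
E
```

```text
brass 113 [12.74, 23.43]
jaw+y [4.98]
ptr -14 [(-13.75, 117), (-12.25, 106), (-10.75, 108), (-9.25, 124), (-7.75, 147), (-6.25, 169), (-4.75, 178), (-3.25, 175), (-1.75, 161), (-0.25, 144), (1.25, 134), (2.75, 135), (4.25, 143), (5.75, 156), (7.25, 166), (8.75, 178), (10.25, 186), (11.75, 191), (13.25, 191), (14.75, 191), (16.25, 190), (17.75, 190), (19.25, 190), (20.75, 190), (22.25, 190), (23.75, 190), (25.25, 191), (26.75, 191), (28.25, 190), (29.75, 188), (31.25, 186), (32.75, 185), (34.25, 185), (35.75, 186), (37.25, 189), (38.75, 191), (40.25, 192), (41.75, 192), (43.25, 190), (44.75, 188)]
ptr -20 [(-13.75, 102), (-12.25, 100), (-10.75, 112), (-9.25, 133), (-7.75, 159), (-6.25, 176), (-4.75, 184), (-3.25, 182), (-1.75, 166), (-0.25, 145), (1.25, 128), (2.75, 124), (4.25, 130), (5.75, 140), (7.25, 152), (8.75, 159), (10.25, 164), (11.75, 166), (13.25, 166), (14.75, 165), (16.25, 164), (17.75, 163), (19.25, 163), (20.75, 164), (22.25, 165), (23.75, 166), (25.25, 166), (26.75, 166), (28.25, 165), (29.75, 164), (31.25, 163), (32.75, 164), (34.25, 164), (35.75, 165), (37.25, 165), (38.75, 164), (40.25, 162), (41.75, 161), (43.25, 160), (44.75, 162)]
[[-0.971  0.24   0.   ]
 [ 0.24   0.971  0.   ]
 [ 0.     0.    -1.   ]] [0.16228615 0.65520352 0.40473167]
wheel top [0.5269461 0.0478045 0.067    ] delta tool mm [-500.  -501.9  337.7]
turn needed -0.040316803535008765
```

The jaw pointer is at about y -4 and the mark at about 18, so the gap is roughly 21–22.5 mm, or about 80 mm at the rim. I'm moving over the wheel with the gripper shut.

drive_tool(
  increments=[
    {"delta_pos": [-25,-25,0],"turn": -0.04,"jaw": -1},
    {"delta_pos": [-25,-25,0],"turn": 0,"jaw": -1},
    {"delta_pos": [-25,-25,0],"turn": 0,"jaw": -1},
    {"delta_pos": [-25,-25,0],"turn": 0,"jaw": -1},
    {"delta_pos": [-25,-25,0],"turn": 0,"jaw": -1},
    {"delta_pos": [-25,-25,0],"turn": 0,"jaw": -1},
    {"delta_pos": [-25,-25,0],"turn": 0,"jaw": -1},
    {"delta_pos": [-25,-25,0],"turn": 0,"jaw": -1},
  ],
)

```text
time: 1.37
tool_pos: [0.3173, 0.4167, 0.405]
tcp_rot: [0.317, 3.125, 0.001]
wrist_force: [0.9, -1.3, 0.9]
width: 0.002
grip_force: 0.0
```

drive_tool(
  increments=[
    {"delta_pos": [-25,-25,0],"turn": 0,"jaw": -1},
    {"delta_pos": [-25,-25,0],"turn": 0,"jaw": -1},
    {"delta_pos": [-25,-25,0],"turn": 0,"jaw": -1},
    {"delta_pos": [-25,-25,0],"turn": 0,"jaw": -1},
    {"delta_pos": [-25,-25,0],"turn": 0,"jaw": -1},
    {"delta_pos": [-25,-25,0],"turn": 0,"jaw": -1},
    {"delta_pos": [-25,-25,0],"turn": 0,"jaw": -1},
    {"delta_pos": [0,0,0],"turn": 0,"jaw": -1},
  ],
)

```text
time: 2.03
tool_pos: [0.4554, 0.2074, 0.4051]
tcp_rot: [0.325, 3.122, -0.003]
wrist_force: [-0.4, 0.5, 0.8]
width: -0.004
grip_force: 0.0
```

```bash
cat >> h.py <<'E'
def togo():
    from scipy.spatial.transform import Rotation as R
    st=bot.read_state();M=R.from_rotvec(st["tcp_rot"]).as_matrix()
    w=np.r_[O+np.array([-.2011,-.9795])*.049,.067];yh=np.array([.2011,.9795,0])
    print("t",st["time"],"to wheel top",(M.T@(w-st["tool_pos"])*1000-[0,0,173]).round(1),"turn",np.arctan2(M[:,0]@-yh,M[:,1]@yh).round(4),"F",(M.T@st["wrist_force"]).round(1),"tilt",M[:,2].round(3),st["width"])
E
python3 -c "
from h import *;togo()"
```

```text
t 2.0333 to wheel top [-102.  -140.8  165.7] turn -0.0052 F [ 0.5  0.4 -0.8] tilt [ 0.003 -0.002 -1.   ] -0.0035798974745564235
```

drive_tool(
  increments=[
    {"delta_pos": [-20,-30,20],"turn": -0.005,"jaw": -1},
    {"delta_pos": [-20,-30,20],"turn": 0,"jaw": -1},
    {"delta_pos": [-20,-30,20],"turn": 0,"jaw": -1},
    {"delta_pos": [-20,-30,25],"turn": 0,"jaw": -1},
    {"delta_pos": [-20,-30,25],"turn": 0,"jaw": -1},
    {"delta_pos": [-2,-1,25],"turn": 0,"jaw": -1},
    {"delta_pos": [0,0,15],"turn": 0,"jaw": -1},
    {"delta_pos": [0,0,0],"turn": 0,"jaw": -1},
  ],
)

```text
time: 2.7
tool_pos: [0.5198, 0.0462, 0.2533]
tcp_rot: [-0.312, -3.118, 0.001]
wrist_force: [-0.4, -0.5, -0.5]
width: -0.0
grip_force: 0.0
```

```bash
python3 -c "
from h import *;togo()
t=bot.read_camera('top')['pixels'];s=bot.read_camera('side')['pixels']
f=lambda a:cv2.resize(a,(400,400),interpolation=cv2.INTER_CUBIC)
cv2.imwrite('pics/n1.png',np.hstack([f(t[180:260,230:310]),f(s[110:210,280:380])])[:,:,::-1])"
```

```text
t 2.7 to wheel top [-8.1  3.2 13.2] turn 0.003 F [ 0.3 -0.5  0.5] tilt [-0.008 -0.    -1.   ] -0.00027169876205451716
```

View pics/n1.png

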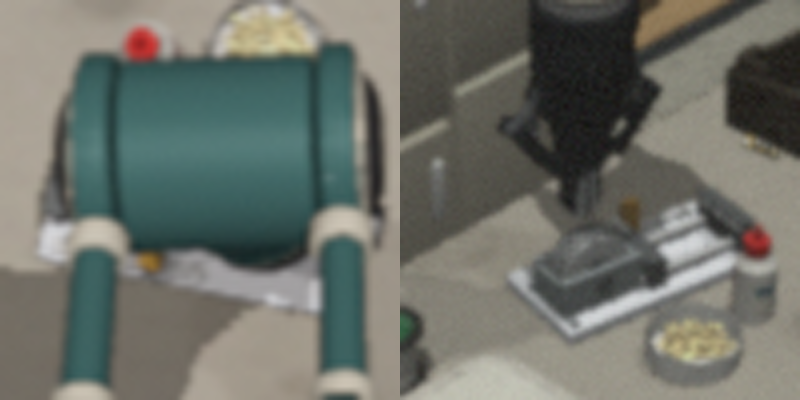

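The side view (right half) shows the shut fingertips at (585,205), just above the wheel top at (590,230). The top view is hidden by the arm. I'll let it settle, then creep down.

drive_tool(
  increments=[
    {"delta_pos": [0,0,0],"turn": 0,"jaw": -1},
    {"delta_pos": [0,0,0],"turn": 0,"jaw": -1},
  ],
)

```text
time: 2.97
tool_pos: [0.5225, 0.0475, 0.2591]
tcp_rot: [0.308, 3.123, 0.001]
wrist_force: [0.3, 0.2, 0.6]
width: 0.002
grip_force: 0.0
```

```bash
python3 -c "
from h import *;togo()"
```

```text
t 2.9667 to wheel top [-3.7  1.  19.1] turn 0.0058 F [-0.2  0.2 -0.6] tilt [ 0.003  0.    -1.   ] 0.001735906166847017
```

drive_tool(
  increments=[
    {"delta_pos": [-4,-10,5],"turn": 0.006,"jaw": -1},
    {"delta_pos": [0,0,6],"turn": 0,"jaw": -1},
    {"delta_pos": [0,0,4],"turn": 0,"jaw": -1},
    {"delta_pos": [0,0,0],"turn": 0,"jaw": -1},
    {"delta_pos": [0,0,0],"turn": 0,"jaw": -1},
  ],
)

```text
time: 3.38
tool_pos: [0.5232, 0.0362, 0.2416]
tcp_rot: [-0.32, -3.124, 0.0]
wrist_force: [-0.3, -0.4, -0.6]
width: 0.002
grip_force: 0.0
```

```bash
python3 -c "
from h import *;togo()"
```

```text
t 3.3833 to wheel top [-1.5 12.2  1.6] turn -0.0015 F [ 0.2 -0.5  0.6] tilt [-0.001  0.    -1.   ] 0.0019953780867618385
```

drive_tool(
  increments=[
    {"delta_pos": [0,0,1.5],"turn": 0,"jaw": -1},
    {"delta_pos": [0,0,0],"turn": 0,"jaw": -1},
  ],
)

```text
time: 3.55
tool_pos: [0.5236, 0.0362, 0.2405]
tcp_rot: [-0.32, -3.125, -0.0]
wrist_force: [0.3, 0.0, 0.1]
width: -0.0
grip_force: 0.0
```

drive_tool(
  increments=[
    {"delta_pos": [0,0,1.0],"turn": 0,"jaw": -1},
    {"delta_pos": [0,0,0],"turn": 0,"jaw": -1},
  ],
)

```text
time: 3.72
tool_pos: [0.5236, 0.0363, 0.2397]
tcp_rot: [0.319, 3.125, 0.0]
wrist_force: [-0.0, 0.3, -0.7]
width: 0.001
grip_force: 0.0
```

drive_tool(
  increments=[
    {"delta_pos": [0,0,0.7],"turn": 0,"jaw": -1},
    {"delta_pos": [0,0,0],"turn": 0,"jaw": -1},
  ],
)

```text
time: 3.88
tool_pos: [0.5238, 0.0362, 0.2395]
tcp_rot: [0.32, 3.125, 0.0]
wrist_force: [-1.2, 0.1, 3.8]
width: 0.001
grip_force: 1.5
```

drive_tool(
  increments=[
    {"delta_pos": [0,0,0.7],"turn": 0,"jaw": -1},
    {"delta_pos": [0,0,0],"turn": 0,"jaw": -1},
  ],
)

```text
time: 4.05
tool_pos: [0.5238, 0.0363, 0.2393]
tcp_rot: [0.32, 3.125, 0.0]
wrist_force: [-2.9, 0.8, 8.4]
width: -0.002
grip_force: 3.6
```

Contact at 8 N. Stroking forward.

drive_tool(
  increments=[
    {"delta_pos": [0,2,0.2],"turn": 0,"jaw": -1},
    {"delta_pos": [0,3,0],"turn": 0,"jaw": -1},
    {"delta_pos": [0,3,0],"turn": 0,"jaw": -1},
    {"delta_pos": [0,0,0],"turn": 0,"jaw": -1},
  ],
)

```text
time: 4.38
tool_pos: [0.5255, 0.0441, 0.2401]
tcp_rot: [0.319, 3.125, -0.001]
wrist_force: [-6.1, -0.8, 15.4]
width: 0.006
grip_force: 7.4
```

drive_tool(
  increments=[
    {"delta_pos": [0,3,0],"turn": 0,"jaw": -1},
    {"delta_pos": [0,3,0],"turn": 0,"jaw": -1},
    {"delta_pos": [0,3,0],"turn": 0,"jaw": -1},
    {"delta_pos": [0,3,0],"turn": 0,"jaw": -1},
    {"delta_pos": [0,0,0],"turn": 0,"jaw": -1},
  ],
)

```text
time: 4.8
tool_pos: [0.528, 0.0561, 0.2401]
tcp_rot: [0.319, 3.125, 0.0]
wrist_force: [-5.7, -0.1, 14.2]
width: 0.004
grip_force: 6.8
```

```bash
python3 -c "
from h import *;togo()"
```

```text
t 4.8 to wheel top [-0.5 -8.4  0.1] turn -0.0011 F [  5.6  -1.2 -14.2] tilt [ 0.001  0.    -1.   ] 0.004031736127009958
```

drive_tool(
  increments=[
    {"delta_pos": [0,2,0],"turn": 0,"jaw": -1},
    {"delta_pos": [0,0,0],"turn": 0,"jaw": -1},
  ],
)

```text
time: 4.97
tool_pos: [0.5284, 0.058, 0.2399]
tcp_rot: [0.319, 3.125, 0.0]
wrist_force: [-4.6, 0.2, 12.3]
width: -0.003
grip_force: 6.2
```

drive_tool(
  increments=[
    {"delta_pos": [0,0,-6],"turn": 0,"jaw": -1},
    {"delta_pos": [0,-11,0],"turn": 0,"jaw": -1},
    {"delta_pos": [0,-11,0],"turn": 0,"jaw": -1},
    {"delta_pos": [0,0,0],"turn": 0,"jaw": -1},
    {"delta_pos": [0,0,0],"turn": 0,"jaw": -1},
    {"delta_pos": [0,0,4],"turn": 0,"jaw": -1},
    {"delta_pos": [0,0,2],"turn": 0,"jaw": -1},
    {"delta_pos": [0,0,0],"turn": 0,"jaw": -1},
  ],
)

```text
time: 5.63
tool_pos: [0.5241, 0.036, 0.2391]
tcp_rot: [0.319, 3.125, -0.001]
wrist_force: [-2.6, -0.9, 9.3]
width: -0.001
grip_force: 4.6
```

```bash
python3 -c "
from h import *;togo()"
```

```text
t 5.6333 to wheel top [-0.4 12.3 -0.9] turn -0.001 F [ 2.4 -1.4 -9.3] tilt [ 0.    -0.001 -1.   ] -0.0007758238650716223
```

Second stroke, then reset and third stroke.

drive_tool(
  increments=[
    {"delta_pos": [0,2,0],"turn": 0,"jaw": -1},
    {"delta_pos": [0,3,0],"turn": 0,"jaw": -1},
    {"delta_pos": [0,4,0],"turn": 0,"jaw": -1},
    {"delta_pos": [0,4,0],"turn": 0,"jaw": -1},
    {"delta_pos": [0,4,0],"turn": 0,"jaw": -1},
    {"delta_pos": [0,3,0],"turn": 0,"jaw": -1},
    {"delta_pos": [0,2,0],"turn": 0,"jaw": -1},
    {"delta_pos": [0,0,0],"turn": 0,"jaw": -1},
  ],
)

```text
time: 6.3
tool_pos: [0.5287, 0.0584, 0.2398]
tcp_rot: [0.319, 3.124, 0.001]
wrist_force: [-4.5, 1.0, 13.3]
width: -0.002
grip_force: 6.5
```

drive_tool(
  increments=[
    {"delta_pos": [0,0,-6],"turn": 0,"jaw": -1},
    {"delta_pos": [0,-11,0],"turn": 0,"jaw": -1},
    {"delta_pos": [0,-11,0],"turn": 0,"jaw": -1},
    {"delta_pos": [0,0,0],"turn": 0,"jaw": -1},
    {"delta_pos": [0,0,0],"turn": 0,"jaw": -1},
    {"delta_pos": [0,0,4],"turn": 0,"jaw": -1},
    {"delta_pos": [0,0,2],"turn": 0,"jaw": -1},
    {"delta_pos": [0,0,0],"turn": 0,"jaw": -1},
  ],
)

```text
time: 6.97
tool_pos: [0.524, 0.0359, 0.2391]
tcp_rot: [0.319, 3.125, -0.001]
wrist_force: [-4.0, -1.8, 8.9]
width: -0.003
grip_force: 4.6
```

drive_tool(
  increments=[
    {"delta_pos": [0,2,0],"turn": 0,"jaw": -1},
    {"delta_pos": [0,3,0],"turn": 0,"jaw": -1},
    {"delta_pos": [0,4,0],"turn": 0,"jaw": -1},
    {"delta_pos": [0,4,0],"turn": 0,"jaw": -1},
    {"delta_pos": [0,4,0],"turn": 0,"jaw": -1},
    {"delta_pos": [0,3,0],"turn": 0,"jaw": -1},
    {"delta_pos": [0,2,0],"turn": 0,"jaw": -1},
    {"delta_pos": [0,0,0],"turn": 0,"jaw": -1},
  ],
)

```text
time: 7.63
tool_pos: [0.5287, 0.0584, 0.2398]
tcp_rot: [0.319, 3.124, 0.001]
wrist_force: [-4.5, 1.7, 13.4]
width: 0.0
grip_force: 6.6
```

About 67 mm rolled (≈17.9 mm of jaw). I'll lift off and clear the view to measure.

drive_tool(
  increments=[
    {"delta_pos": [0,0,-10],"turn": 0,"jaw": -1},
    {"delta_pos": [0,0,-30],"turn": 0,"jaw": -1},
    {"delta_pos": [0,-10,-35],"turn": 0,"jaw": -1},
    {"delta_pos": [0,-35,-15],"turn": 0,"jaw": -1},
    {"delta_pos": [0,-40,0],"turn": 0,"jaw": -1},
    {"delta_pos": [0,-40,0],"turn": 0,"jaw": -1},
    {"delta_pos": [0,-40,0],"turn": 0,"jaw": -1},
    {"delta_pos": [0,-40,0],"turn": 0,"jaw": -1},
  ],
)

```text
time: 8.3
tool_pos: [0.4859, -0.1444, 0.3283]
tcp_rot: [0.318, 3.125, -0.0]
wrist_force: [0.7, -0.1, -0.6]
width: 0.0
grip_force: 0.0
```

drive_tool(
  increments=[
    {"delta_pos": [0,-40,0],"turn": 0,"jaw": -1},
    {"delta_pos": [0,-40,0],"turn": 0,"jaw": -1},
    {"delta_pos": [0,0,0],"turn": 0,"jaw": -1},
    {"delta_pos": [0,0,0],"turn": 0,"jaw": -1},
  ],
)

```text
time: 8.63
tool_pos: [0.4698, -0.2233, 0.3279]
tcp_rot: [-0.327, -3.124, -0.0]
wrist_force: [-0.3, 1.2, -0.3]
width: 0.001
grip_force: 0.0
```

```bash
python3 - <<'E'
from h import *;import pickle;togo()
t=grab("top");s=grab("side",2);pickle.dump((t,s),open("c1.pkl","wb"));measure(t)
a=rect(t,O,TH,.0435)
cv2.imwrite("pics/r1.png",np.clip(a[:,:,::-1],0,255).astype(np.uint8))
E
```

```text
t 8.6333 to wheel top [  0.  277.   87.9] turn -0.0058 F [0.5 1.1 0.3] tilt [-0.  0. -1.] 0.0014989382704322842
brass 121 [12.74, 23.32]
jaw+y [-13.56, 3.36, 22.61]
ptr -14 [(-13.75, 158), (-12.25, 167), (-10.75, 178), (-9.25, 188), (-7.75, 192), (-6.25, 194), (-4.75, 195), (-3.25, 193), (-1.75, 191), (-0.25, 183), (1.25, 173), (2.75, 152), (4.25, 127), (5.75, 109), (7.25, 109), (8.75, 128), (10.25, 155), (11.75, 180), (13.25, 191), (14.75, 191), (16.25, 179), (17.75, 158), (19.25, 141), (20.75, 138), (22.25, 148), (23.75, 162), (25.25, 175), (26.75, 186), (28.25, 191), (29.75, 193), (31.25, 192), (32.75, 191), (34.25, 191), (35.75, 192), (37.25, 194), (38.75, 196), (40.25, 198), (41.75, 197), (43.25, 196), (44.75, 194)]
ptr -20 [(-13.75, 144), (-12.25, 150), (-10.75, 159), (-9.25, 167), (-7.75, 173), (-6.25, 177), (-4.75, 178), (-3.25, 176), (-1.75, 170), (-0.25, 163), (1.25, 150), (2.75, 135), (4.25, 116), (5.75, 103), (7.25, 108), (8.75, 128), (10.25, 154), (11.75, 172), (13.25, 185), (14.75, 185), (16.25, 172), (17.75, 152), (19.25, 135), (20.75, 131), (22.25, 138), (23.75, 150), (25.25, 161), (26.75, 167), (28.25, 170), (29.75, 170), (31.25, 170), (32.75, 170), (34.25, 170), (35.75, 171), (37.25, 170), (38.75, 170), (40.25, 167), (41.75, 166), (43.25, 166), (44.75, 168)]
```

View pics/r1.png

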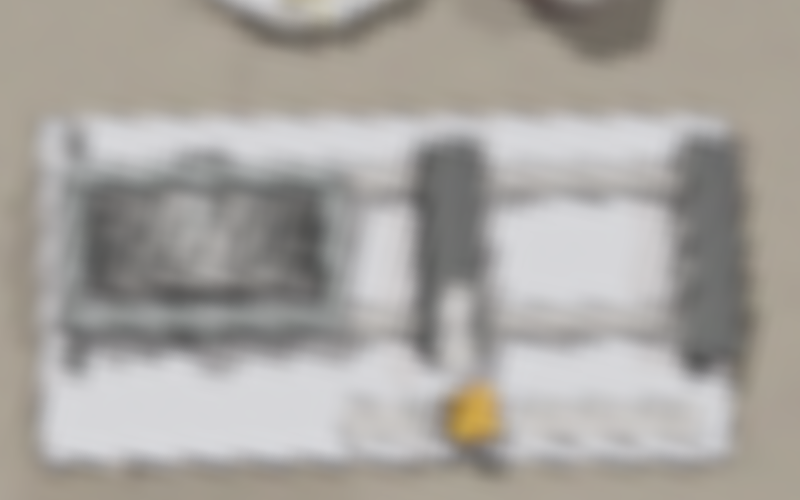

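The jaw moved 17.6 mm. In the rectified view the pointer is now at col ~456 (y≈14.0–14.5) and the gauge centre at col ~472 (y≈18.0), so about 3.6 mm (13.5 mm at the rim) remains. Going back.

drive_tool(
  increments=[
    {"delta_pos": [0,40,0],"turn": -0.005,"jaw": -1},
    {"delta_pos": [0,40,0],"turn": 0,"jaw": -1},
    {"delta_pos": [0,40,0],"turn": 0,"jaw": -1},
    {"delta_pos": [0,40,0],"turn": 0,"jaw": -1},
    {"delta_pos": [0,40,0],"turn": 0,"jaw": -1},
    {"delta_pos": [0,40,15],"turn": 0,"jaw": -1},
    {"delta_pos": [0,30,25],"turn": 0,"jaw": -1},
    {"delta_pos": [0,0,20],"turn": 0,"jaw": -1},
  ],
)

```text
time: 9.7
tool_pos: [0.5246, 0.0476, 0.2686]
tcp_rot: [0.303, 3.124, 0.004]
wrist_force: [-0.4, 0.2, -0.4]
width: 0.0
grip_force: 0.0
```

drive_tool(
  increments=[
    {"delta_pos": [0,0,10],"turn": 0,"jaw": -1},
    {"delta_pos": [0,0,6],"turn": 0,"jaw": -1},
    {"delta_pos": [0,0,0],"turn": 0,"jaw": -1},
    {"delta_pos": [0,0,0],"turn": 0,"jaw": -1},
  ],
)

```text
time: 10.03
tool_pos: [0.5239, 0.0417, 0.2529]
tcp_rot: [0.313, 3.126, -0.0]
wrist_force: [0.5, -0.7, -0.0]
width: 0.001
grip_force: 0.0
```

```bash
python3 -c "
from h import *;togo()"
```

```text
t 10.0333 to wheel top [-1.7  6.6 12.9] turn 0.0027 F [-0.7 -0.6  0. ] tilt [ 0. -0. -1.] 0.001447096190866692
```

drive_tool(
  increments=[
    {"delta_pos": [-1.5,0,6],"turn": 0,"jaw": -1},
    {"delta_pos": [0,0,5],"turn": 0,"jaw": -1},
    {"delta_pos": [0,0,2],"turn": 0,"jaw": -1},
    {"delta_pos": [0,0,0],"turn": 0,"jaw": -1},
    {"delta_pos": [0,0,0],"turn": 0,"jaw": -1},
  ],
)

```text
time: 10.45
tool_pos: [0.5257, 0.0415, 0.2403]
tcp_rot: [0.313, 3.125, -0.0]
wrist_force: [-0.6, -1.1, 3.5]
width: 0.003
grip_force: 1.9
```

drive_tool(
  increments=[
    {"delta_pos": [0,0,0.8],"turn": 0,"jaw": -1},
    {"delta_pos": [0,0,0.5],"turn": 0,"jaw": -1},
    {"delta_pos": [0,0,0],"turn": 0,"jaw": -1},
  ],
)

```text
time: 10.7
tool_pos: [0.5258, 0.0416, 0.2401]
tcp_rot: [0.312, 3.125, -0.001]
wrist_force: [-3.8, -1.9, 12.0]
width: 0.0
grip_force: 5.8
```

drive_tool(
  increments=[
    {"delta_pos": [0,2,0],"turn": 0,"jaw": -1},
    {"delta_pos": [0,3,0],"turn": 0,"jaw": -1},
    {"delta_pos": [0,3,0],"turn": 0,"jaw": -1},
    {"delta_pos": [0,3,0],"turn": 0,"jaw": -1},
    {"delta_pos": [0,2.5,0],"turn": 0,"jaw": -1},
    {"delta_pos": [0,0,0],"turn": 0,"jaw": -1},
    {"delta_pos": [0,0,0],"turn": 0,"jaw": -1},
  ],
)

```text
time: 11.28
tool_pos: [0.5286, 0.0553, 0.2402]
tcp_rot: [0.312, 3.124, 0.001]
wrist_force: [-3.6, 0.3, 11.3]
width: 0.005
grip_force: 5.7
```

drive_tool(
  increments=[
    {"delta_pos": [0,0,-10],"turn": 0,"jaw": -1},
    {"delta_pos": [0,0,-30],"turn": 0,"jaw": -1},
    {"delta_pos": [0,-10,-35],"turn": 0,"jaw": -1},
    {"delta_pos": [0,-35,-15],"turn": 0,"jaw": -1},
    {"delta_pos": [0,-40,0],"turn": 0,"jaw": -1},
    {"delta_pos": [0,-40,0],"turn": 0,"jaw": -1},
    {"delta_pos": [0,-40,0],"turn": 0,"jaw": -1},
    {"delta_pos": [0,-40,0],"turn": 0,"jaw": -1},
  ],
)

```text
time: 11.95
tool_pos: [0.4866, -0.1472, 0.3287]
tcp_rot: [0.311, 3.125, -0.0]
wrist_force: [1.0, 0.2, 0.4]
width: 0.004
grip_force: 0.0
```

drive_tool(
  increments=[
    {"delta_pos": [0,-40,0],"turn": 0,"jaw": -1},
    {"delta_pos": [0,-30,0],"turn": 0,"jaw": -1},
    {"delta_pos": [0,0,0],"turn": 0,"jaw": -1},
    {"delta_pos": [0,0,0],"turn": 0,"jaw": -1},
  ],
)

```text
time: 12.28
tool_pos: [0.473, -0.2159, 0.3283]
tcp_rot: [0.318, 3.125, 0.001]
wrist_force: [0.3, 0.1, -0.5]
width: -0.002
grip_force: 0.0
```

```bash
python3 - <<'E'
from h import *;import pickle;togo()
t=grab("top",20);s=grab("side",20);pickle.dump((t,s),open("c2.pkl","wb"));measure(t)
a=rect(t,O,TH,.0448,8)[560:920,750:1150]
b=rect(s,O,TH,.0448,8)[560:920,750:1150]
cv2.imwrite("pics/r2.png",np.clip(np.hstack([a,b])[:,:,::-1],0,255).astype(np.uint8))
E
```

```text
t 12.2833 to wheel top [2.000e-01 2.691e+02 8.840e+01] turn -0.0003 F [-0.3  0.2  0.5] tilt [ 0.  0. -1.] -0.0016232403731523883
brass 121 [12.73, 23.38]
jaw+y [7.22, 26.86]
ptr -14 [(-13.75, 158), (-12.25, 167), (-10.75, 178), (-9.25, 188), (-7.75, 193), (-6.25, 196), (-4.75, 198), (-3.25, 197), (-1.75, 196), (-0.25, 194), (1.25, 193), (2.75, 189), (4.25, 183), (5.75, 165), (7.25, 142), (8.75, 116), (10.25, 104), (11.75, 113), (13.25, 137), (14.75, 164), (16.25, 179), (17.75, 185), (19.25, 177), (20.75, 156), (22.25, 135), (23.75, 129), (25.25, 140), (26.75, 157), (28.25, 174), (29.75, 185), (31.25, 189), (32.75, 191), (34.25, 191), (35.75, 193), (37.25, 194), (38.75, 196), (40.25, 198), (41.75, 197), (43.25, 196), (44.75, 194)]
ptr -20 [(-13.75, 144), (-12.25, 150), (-10.75, 159), (-9.25, 167), (-7.75, 174), (-6.25, 178), (-4.75, 179), (-3.25, 177), (-1.75, 174), (-0.25, 171), (1.25, 167), (2.75, 165), (4.25, 155), (5.75, 143), (7.25, 122), (8.75, 104), (10.25, 100), (11.75, 112), (13.25, 136), (14.75, 159), (16.25, 180), (17.75, 187), (19.25, 183), (20.75, 168), (22.25, 149), (23.75, 138), (25.25, 138), (26.75, 147), (28.25, 157), (29.75, 163), (31.25, 168), (32.75, 169), (34.25, 170), (35.75, 171), (37.25, 171), (38.75, 170), (40.25, 168), (41.75, 166), (43.25, 166), (44.75, 168)]
```

View pics/r2.png

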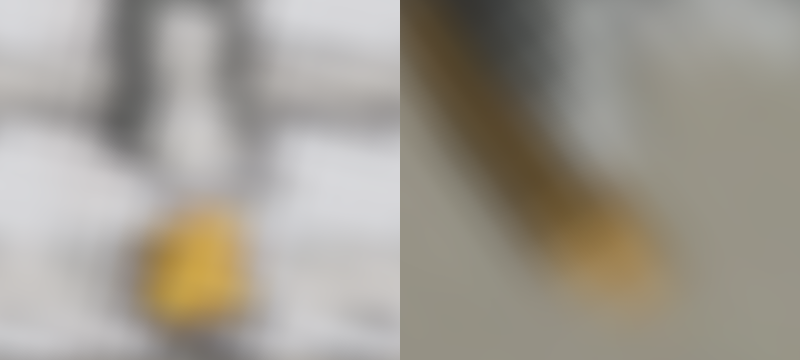

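In the left (top-camera) crop, the pointer at col ~188 almost meets the gauge, whose brass apex is at col ~205 and body centre at ~197. I'll resolve this row by row.

```bash
python3 - <<'E'
from h import *;import pickle
t,s=pickle.load(open("c2.pkl","rb"))
Y=np.arange(1600)/8-100
b=rect(t,O,TH,.046,8);sat=b[...,0]-b[...,2];c=rect(t,O,TH,.0435,8).mean(2)
m=(Y>2)&(Y<36)
for x in range(-29,-53,-2):
    p=sat[int((60-x)*8)-4:int((60-x)*8)+4,m].mean(0);p=p-np.median(p);y=Y[m];k=p>.15*p.max()
    print(x,"max",round(p.max()),"half",cross(y,p,p.max()/2),"peak",y[p.argmax()],"abs55",cross(y,p,55))
m=(Y>11)&(Y<25)
for x in range(-8,-34,-2):
    p=c[int((60-x)*8)-4:int((60-x)*8)+4,m].mean(0);y=Y[m];w=np.clip(p-(p.max()-25),0,None);print(x,"ptr",round(p.max()),round((w*y).sum()/w.sum(),2),cross(y,p,p.max()-25))
E
```

```text
-29 max 2 half [12.0, 23.64] peak 15.5 abs55 []
-31 max 2 half [13.63, 20.59] peak 17.75 abs55 []
-33 max 3 half [15.21, 23.63] peak 20.5 abs55 []
-35 max 27 half [16.0, 23.25] peak 19.75 abs55 []
-37 max 65 half [15.09, 23.18] peak 19.375 abs55 [17.45, 21.3]
-39 max 96 half [14.11, 23.15] peak 19.25 abs55 [14.56, 22.81]
-41 max 115 half [13.42, 23.09] peak 18.875 abs55 [13.28, 23.18]
-43 max 119 half [12.81, 23.13] peak 18.375 abs55 [12.59, 23.31]
-45 max 116 half [12.61, 23.38] peak 18.0 abs55 [12.45, 23.53]
-47 max 106 half [12.41, 23.2] peak 17.25 abs55 [12.48, 23.08]
-49 max 78 half [12.6, 22.72] peak 16.75 abs55 [13.6, 21.25]
-51 max 40 half [13.11, 21.71] peak 16.375 abs55 []
-8 ptr 154 24.42 [23.25]
-10 ptr 158 21.53 [15.13, 18.83, 23.13]
-12 ptr 171 17.54 [14.06, 20.97, 24.15]
-14 ptr 190 17.49 [14.47, 20.57]
-16 ptr 188 17.48 [14.38, 20.49]
-18 ptr 182 17.54 [14.44, 20.47]
-20 ptr 179 17.77 [14.78, 20.72]
-22 ptr 183 17.96 [15.05, 21.01]
-24 ptr 192 18.11 [15.02, 21.32]
-26 ptr 201 18.24 [14.88, 21.6]
-28 ptr 201 18.5 [14.74, 22.32]
-30 ptr 196 18.9 [14.61, 23.3]
-32 ptr 185 18.03 []
```

```bash
python3 - <<'E'
from h import *;import pickle
P=[pickle.load(open(f"c{i}.pkl","rb")) for i in range(3)]
hf=lambda w:np.array([np.cos(TH)*(w[0]-O[0])+np.sin(TH)*(w[1]-O[1]),-np.sin(TH)*(w[0]-O[0])+np.cos(TH)*(w[1]-O[1])])*1000
for t,s in P:
    for c,(x0,y0,x1,y1),nm in((t,(253,226,267,239),"top"),(s,(330,153,346,168),"side")):
        im=c["img"][y0:y1,x0:x1]; w=im[...,0]-im[...,2]; w=np.clip(w-np.median(w)-8,0,None); ys,xs=np.mgrid[y0:y1,x0:x1]
        p=((xs*w).sum()/w.sum(),(ys*w).sum()/w.sum()); print(nm,np.round(p,2),hf(onz(c,p,.046)).round(2))
t,s=P[2]
print("top R-B\n",(t["img"][227:237,254:266,0]-t["img"][227:237,254:266,2]).astype(int))
for i,n in((0,"R"),(2,"B")): print("side",n,"\n",s["img"][152:168,330:346,i].astype(int))
for x in(-30,-32,-36,-43): print(x,"mark y18 ->",proj(s,np.r_[O+np.array([x*np.cos(TH)-18*np.sin(TH),x*np.sin(TH)+18*np.cos(TH)])/1000,.046]).round(2),proj(t,np.r_[O+np.array([x*np.cos(TH)-18*np.sin(TH),x*np.sin(TH)+18*np.cos(TH)])/1000,.046]).round(2))
E
```

```text
top [259.22 232.38] [-46.5   18.21]
side [337.21 161.12] [-34.76  15.07]
top [259.27 232.18] [-45.92  18.18]
side [336.86 160.59] [-37.64  15.84]
top [259.27 232.17] [-45.91  18.21]
side [336.77 161.27] [-34.86  13.52]
top R-B
 [[ -3  -3  -2  -1   0   1   2   3   3   1   1   1]
 [ -3  -3  -3   0   8  14  10   3   0   0   1   1]
 [  0  -2  -2   3  34  65  53  21   2   0   0   1]
 [  3   2   1  14  65 110 102  61  19   2   0   0]
 [  5   4   5  26  88 125 120  87  32   5   0   0]
 [  3   2   7  43  99 124 122  89  28   6   2   1]
 [ -1   0   3  26  65  96 106  77  21   6   4   4]
 [  1   0   0   3  14  34  45  25   6   3   2   3]
 [ 14   9   5   4   5   7   6   2   0   1   1   0]
 [ 21  19  16  15  15  16  13   7   5   3   1   0]]
side R 
 [[148 148 148 149 150 151 150 150 150 150 149 149 149 150 150 150]
 [149 149 150 150 150 149 151 149 150 150 149 150 150 151 151 151]
 [149 150 150 150 150 149 150 150 150 150 150 150 150 150 151 152]
 [149 150 150 149 148 149 150 150 150 150 151 151 151 151 152 153]
 [149 150 149 149 148 148 149 149 149 150 151 152 153 152 152 153]
 [149 149 149 149
[... 1294 characters left out ...]
7  75  79  99 123 133 135 136 136 135]
 [132 133 133 130 113  82  61  56  72 105 130 135 135 135 135 136]
 [133 134 135 129 109  73  50  53  89 133 151 142 134 135 139 141]
 [134 134 135 129 106  69  48  54  88 128 149 150 137 136 147 152]
 [132 134 134 128 103  67  47  51  73  95 120 143 148 144 149 146]
 [121 126 131 128 108  71  48  47  60  75  90 117 142 142 132 122]
 [ 98 107 119 125 113  79  51  44  51  61  74  87 102 104  98 104]
 [ 90  89 100 113 117  92  60  47  47  51  58  71  81  85  86  92]]
-30 mark y18 -> [338.91 161.56] [260.51 226.76]
-32 mark y18 -> [338.52 161.25] [260.36 227.44]
-36 mark y18 -> [337.75 160.62] [260.07 228.8 ]
-43 mark y18 -> [336.41 159.54] [259.55 231.19]
```

```bash
python3 - <<'E'
from h import *;import pickle
Y=np.arange(1600)/8-100
for i in range(3):
    t,s=pickle.load(open(f"c{i}.pkl","rb"))
    c=rect(s,O,TH,.0435,8).mean(2)
    for x in(-14,-17,-20,-23,-26,-29):
        m=(Y>-12)&(Y<32);p=c[int((60-x)*8)-4:int((60-x)*8)+4,m].mean(0);print(i,x,[(round(float(a)),int(b)) for a,b in zip(Y[m][::16],p[::16])])
    b=rect(t,O,TH,.046,8);sat=b[...,0]-b[...,2];m=(Y>2)&(Y<36)
    for x in(-35,-37,-39):
        p=sat[int((60-x)*8)-4:int((60-x)*8)+4,m].mean(0);p=p-np.median(p);print(" top tip",x,round(p.max()),cross(Y[m],p,p.max()/2))
    d=rect(s,O,TH,.046,8);sat=d[...,0]-d[...,2];v=d[...,0]
    for x in(-33,-36,-39,-42,-45):
        r=slice(int((60-x)*8)-4,int((60-x)*8)+4);p=sat[r,m].mean(0)-17;print(" side brass",x,[(round(float(a)),int(q),int(w)) for a,q,w in zip(Y[m][::16],p[::16],v[r,m].mean(0)[::16])])
E
```

```text
0 -14 [(-12, 81), (-10, 90), (-8, 105), (-6, 120), (-4, 127), (-2, 123), (0, 106), (2, 88), (4, 82), (6, 91), (8, 113), (10, 135), (12, 149), (14, 155), (16, 161), (18, 162), (20, 161), (22, 160), (24, 159), (26, 156), (28, 152), (30, 151)]
0 -17 [(-12, 81), (-10, 87), (-8, 105), (-6, 125), (-4, 135), (-2, 130), (0, 116), (2, 94), (4, 79), (6, 78), (8, 89), (10, 113), (12, 133), (14, 148), (16, 153), (18, 156), (20, 155), (22, 157), (24, 157), (26, 156), (28, 154), (30, 152)]
0 -20 [(-12, 87), (-10, 95), (-8, 108), (-6, 127), (-4, 137), (-2, 134), (0, 118), (2, 98), (4, 81), (6, 71), (8, 75), (10, 87), (12, 109), (14, 126), (16, 140), (18, 145), (20, 148), (22, 148), (24, 149), (26, 149), (28, 149), (30, 148)]
0 -23 [(-12, 97), (-10, 101), (-8, 115), (-6, 133), (-4, 142), (-2, 138), (0, 122), (2, 100), (4, 81), (6, 71), (8, 67), (10, 74), (12, 84), (14, 103), (16, 119), (18, 134), (20, 138), (22, 141), (24, 142), (26, 143), (28, 145), (30, 144)]
0 -26 [(-12, 106), (-10, 118), (-8, 126), (-6, 138), (-4, 146), (-2, 142), (0, 128), (2, 106), (4, 87), (6, 73), (8, 68), (10, 65), (12, 71)
[... 6689 characters left out ...]
, (12, 38, 128), (14, 50, 136), (16, 57, 141), (18, 60, 147), (20, 59, 154), (22, 48, 154), (24, 33, 150), (26, 16, 147), (28, 7, 148), (30, 2, 150), (32, 0, 152), (34, 0, 152)]
 side brass -42 [(2, -1, 149), (4, -1, 147), (6, 0, 142), (8, 4, 138), (10, 14, 137), (12, 28, 141), (14, 41, 149), (16, 51, 156), (18, 56, 160), (20, 56, 161), (22, 51, 162), (24, 37, 157), (26, 22, 152), (28, 9, 149), (30, 4, 150), (32, 1, 152), (34, 0, 153)]
 side brass -45 [(2, 0, 149), (4, -1, 149), (6, 0, 148), (8, 1, 146), (10, 4, 145), (12, 12, 149), (14, 21, 154), (16, 30, 158), (18, 37, 160), (20, 39, 161), (22, 37, 162), (24, 30, 160), (26, 20, 156), (28, 10, 152), (30, 3, 151), (32, 1, 152), (34, 0, 153)]
```

Taking both cameras together, the pointer is short by about 0.7 mm (top +0.5, side +1.0), which is roughly 2.6 mm at the rim. I'll make one small correcting roll.

drive_tool(
  increments=[
    {"delta_pos": [0,40,0],"turn": 0,"jaw": -1},
    {"delta_pos": [0,40,0],"turn": 0,"jaw": -1},
    {"delta_pos": [0,40,0],"turn": 0,"jaw": -1},
    {"delta_pos": [0,40,0],"turn": 0,"jaw": -1},
    {"delta_pos": [0,40,0],"turn": 0,"jaw": -1},
    {"delta_pos": [0,40,15],"turn": 0,"jaw": -1},
    {"delta_pos": [0,27,25],"turn": 0,"jaw": -1},
    {"delta_pos": [0,0,20],"turn": 0,"jaw": -1},
  ],
)

```text
time: 14.95
tool_pos: [0.5271, 0.0508, 0.2686]
tcp_rot: [0.305, 3.124, 0.004]
wrist_force: [-0.6, -0.5, 0.6]
width: -0.001
grip_force: 0.0
```

drive_tool(
  increments=[
    {"delta_pos": [0,0,10],"turn": 0,"jaw": -1},
    {"delta_pos": [0,0,6],"turn": 0,"jaw": -1},
    {"delta_pos": [0,0,0],"turn": 0,"jaw": -1},
    {"delta_pos": [0,0,0],"turn": 0,"jaw": -1},
  ],
)

```text
time: 15.28
tool_pos: [0.5263, 0.0456, 0.253]
tcp_rot: [0.314, 3.126, -0.0]
wrist_force: [0.7, 0.0, 0.3]
width: 0.001
grip_force: 0.0
```

```bash
python3 -c "
from h import *;togo()"
```

```text
t 15.2833 to wheel top [-0.1  2.3 13. ] turn 0.0024 F [-0.7  0.2 -0.3] tilt [ 0. -0. -1.] 0.0014881306414322416
```

drive_tool(
  increments=[
    {"delta_pos": [0,0,6],"turn": 0,"jaw": -1},
    {"delta_pos": [0,0,5],"turn": 0,"jaw": -1},
    {"delta_pos": [0,0,1.5],"turn": 0,"jaw": -1},
    {"delta_pos": [0,0,0],"turn": 0,"jaw": -1},
    {"delta_pos": [0,0,0],"turn": 0,"jaw": -1},
  ],
)

```text
time: 15.7
tool_pos: [0.5263, 0.0461, 0.2404]
tcp_rot: [0.312, 3.125, -0.0]
wrist_force: [0.2, -0.7, 1.3]
width: 0.001
grip_force: 0.7
```

drive_tool(
  increments=[
    {"delta_pos": [0,0,0.8],"turn": 0,"jaw": -1},
    {"delta_pos": [0,0,0.5],"turn": 0,"jaw": -1},
    {"delta_pos": [0,0,0],"turn": 0,"jaw": -1},
  ],
)

```text
time: 15.95
tool_pos: [0.5265, 0.0462, 0.2403]
tcp_rot: [0.311, 3.125, -0.001]
wrist_force: [-3.1, -2.0, 9.3]
width: 0.0
grip_force: 4.8
```

drive_tool(
  increments=[
    {"delta_pos": [0,1.3,0],"turn": 0,"jaw": -1},
    {"delta_pos": [0,1.3,0],"turn": 0,"jaw": -1},
    {"delta_pos": [0,0,0],"turn": 0,"jaw": -1},
    {"delta_pos": [0,0,0],"turn": 0,"jaw": -1},
  ],
)

```text
time: 16.28
tool_pos: [0.527, 0.0489, 0.2403]
tcp_rot: [0.312, 3.125, -0.0]
wrist_force: [-3.2, -0.4, 8.5]
width: -0.0
grip_force: 4.7
```

Rolled 2.7 mm. Lifting off and checking.

drive_tool(
  increments=[
    {"delta_pos": [0,0,-10],"turn": 0,"jaw": -1},
    {"delta_pos": [0,0,-30],"turn": 0,"jaw": -1},
    {"delta_pos": [0,-10,-35],"turn": 0,"jaw": -1},
    {"delta_pos": [0,-35,-15],"turn": 0,"jaw": -1},
    {"delta_pos": [0,-40,0],"turn": 0,"jaw": -1},
    {"delta_pos": [0,-40,0],"turn": 0,"jaw": -1},
    {"delta_pos": [0,-40,0],"turn": 0,"jaw": -1},
    {"delta_pos": [0,-40,0],"turn": 0,"jaw": -1},
  ],
)

```text
time: 16.95
tool_pos: [0.4854, -0.1534, 0.3296]
tcp_rot: [0.31, 3.125, -0.0]
wrist_force: [1.2, -0.5, 0.2]
width: -0.002
grip_force: 0.0
```

drive_tool(
  increments=[
    {"delta_pos": [0,-40,0],"turn": 0,"jaw": -1},
    {"delta_pos": [0,-30,0],"turn": 0,"jaw": -1},
    {"delta_pos": [0,0,0],"turn": 0,"jaw": -1},
    {"delta_pos": [0,0,0],"turn": 0,"jaw": -1},
  ],
)

```text
time: 17.28
tool_pos: [0.4718, -0.222, 0.3291]
tcp_rot: [0.318, 3.125, 0.0]
wrist_force: [-0.3, -0.4, -1.0]
width: 0.001
grip_force: 0.0
```

```bash
python3 - <<'E'
from h import *;import pickle;togo()
t=grab("top",10);s=grab("side",10);pickle.dump((t,s),open("c3.pkl","wb"))
Y=np.arange(1600)/8-100
c=rect(t,O,TH,.0435,8).mean(2);m=(Y>11)&(Y<25)
for x in range(-12,-32,-2):
    p=c[int((60-x)*8)-4:int((60-x)*8)+4,m].mean(0);y=Y[m];w=np.clip(p-(p.max()-20),0,None);print(x,"ptr",round((w*y).sum()/w.sum(),2))
a=rect(t,O,TH,.0448,8)[560:920,750:1150]
b=cv2.resize(s["img"][145:181,320:360],(400,360),interpolation=cv2.INTER_CUBIC)
cv2.imwrite("pics/r3.png",np.clip(np.hstack([a,b])[:,:,::-1],0,255).astype(np.uint8))
E
```

```text
t 17.2833 to wheel top [  0.4 275.3  89.1] turn -0.0 F [ 0.2 -0.4  1. ] tilt [ 0.  0. -1.] 0.0011117027237427975
-12 ptr 17.81
-14 ptr 18.28
-16 ptr 18.48
-18 ptr 18.66
-20 ptr 18.72
-22 ptr 18.64
-24 ptr 18.55
-26 ptr 18.53
-28 ptr 18.81
-30 ptr 19.13
```

View pics/r3.png

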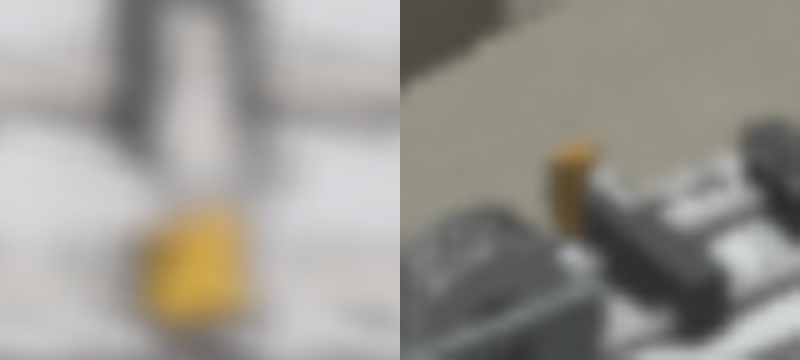

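The pointer (col ~197, y≈18.6) now stands over the middle of the brass point (body centre col ~197, apex ~205). The jaw is undisturbed and the hand is clear, so I'm handing in.

```bash
python3 -c "
from workcell import bot
print(bot.finish_job())"
```

```text
the job is handed in; nothing more can be done
None
```

I rolled the wheel until the jaw's pointer stood opposite the gauge mark, within about 0.5–1 mm as far as the 3 mm-per-pixel cameras can show, then lifted the hand clear and handed the job in at about 18 s with presses up to about 15 N; no verdict came back.

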